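# Hold the dusting stencil over the uncovered cake

### The arm

A 7-joint arm with a two-finger parallel gripper is mounted at the origin on the work surface. World frame = base frame: x ahead of the robot, y to its left, z up, the work surface at z = 0. Lengths are in m, angles in rad, forces in N, time in s.
With the tool pointing down it reaches from about 0.4 to 0.85 m from the base axis. Payload 4.5 kg.
Tool frame: the origin (TCP) lies between the finger pads; the fingertips stand 19 mm ahead of it and the grasp point (between the pads) is the TCP (tcp_to_tips is the distance from the TCP to the fingertips, in m); z points along the fingers, y is the line along which they close (so a half turn about z gives the same grasp; the last joint's range is limited). The gripper opens to 88 mm and grips with 3 to 60 N. Pads are 18 mm wide; open, the fingers measure 123 mm over their backs; the gripper's body (75 mm by 187 mm) begins 45 mm behind the grasp point.
Start: joints at [-1.092, 0.689, -0.195, 1.565, 0.157, 0.902, -0.215], TCP at [0.269, 0.564, 0.258] pointing down, gripper open.
Joint ranges: [-3.01, 3.01], [-0.46, 2.08], [-1.47, 1.51], [0.13, 2.56], [-1, 4.14], [0.04, 2.09], [-2.66, 2.66]. Speed limits (rad/s): [2.57, 2.57, 3.14, 3.14, 3.14, 3.14, 3.14].

### API

Orientations are given as a 3x3 rotation matrix whose columns are the frame's x, y, z axes.
In Python, from station import * gives the robot as it stands.
- The arm moves only by the shell command python3 -m creep 'ROWS' [FORCE]. ROWS is a JSON object of lists of equal length, an entry for each row: "travel": the shift along the tool's x, y, z normalised to -1 to 1, where 1 is 0.2 m, a list of three; "spin": the turn about the tool's z normalised to -1 to 1, where 1 is pi rad; "gripper": the opening, from 0 (shut) to 1 (fully open). In form: {"travel": [[dx, dy, dz], ...], "spin": [spin, ...], "gripper": [gripper, ...]}. A call has exactly 5 rows; each row shifts and turns the commanded pose from where the row before left it, along the tool's axes as they then stand; what a row does not reach is not made up. A row lasts 1/8 s, in which the tool goes at most 62.5 mm and 10.7 degrees, less where a joint would pass 70% of its speed; a pose out of reach is approached as far as the arm can. A call with a number of a shift or a turn outside -1 to 1 is refused whole. A call with a gripper value outside its range is refused whole. The fingers move at their own pace and stop on an object; FORCE is the grip in N (left out, the last holds). Time passes only in rows, so rows that do not move let the fingers close, or fill a call up. It gives the time, the measured TCP pose, the force and the opening at its end, in the units of the state.
- observe(): the state, without advancing time (a new reading comes with each control period).
- capture(name): name is "scene" or "top"; returns the picture (420x560x3 uint8, red, green, blue); there is no depth.
- camera_info(name): a dict with "camera_matrix" (3x3 intrinsics, pixels), "extrinsics" (4x4, takes a point from camera to world coordinates). Camera axes: x right, y down, z forward; pixel columns grow to the right and rows downward; lengths in m; the calibration is good to about 2 mm. A picture is of the moment at which its call begins. camera_info takes no time and is no camera call.
- job_done(): hands the job in, once; it reports no verdict.
The state is a dict: "clock": time; "joint_pos": joint angles; "joint_velocities": joint speeds; "tau": joint torques, N m; "ee_pos": TCP position; "tcp_rot": TCP orientation; "contact_force": force on the tool from outside, world axes, zero at the start; "ft_torque": the same for the moment, N m; "finger_gap": opening from 0.0 (shut) to 1.0 (fully open).
Only numpy, scipy, OpenCV 4.12 (cv2) and the standard library are available. Lean on these libraries where they do the work, as an engineer would, in place of code of your own. Each camera call takes 0.05 s, during which the arm holds its last target. There are 200 camera calls.

### The job

We are about to dust the little chocolate-topped cake with sugar. Lift the clear cover off it and stand the cover in the middle of the empty wooden board, then fetch the steel stencil with the red grip and hold it level over the cake, centred, its long side along the cake's long side, hovering within a centimetre of the top without touching. Finish while still holding it there, not set down or let go; the glaze is fresh, so nothing may ever touch or shift the cake, and pass over the jam jars, sugar dredger and plate of biscuits without disturbing them.

Things in the scene. Friction and masses are not known exactly. Their poses are not given: they have to be found in the camera images.
- plate: flat white china cake plate, round, 180 mm diameter, 12 mm thick, flat top, 0.7 kg, loose on the table; carries the cake and, at the start, the cover over it; origin: centre of its underside
- board: empty round wooden serving board, 180 mm diameter, 12 mm thick, flat top, 0.6 kg, loose on the table; origin: centre of its underside. The cover is to stand on it
- cake: small rectangular cake, golden sides and dark chocolate glaze on top, 84 mm (its x, the long side) by 56 mm (its y), 30 mm tall, 0.14 kg, standing loose on the plate near its middle, so its top is 42 mm above the table; origin: centre of its underside, z up
- cake_top (a point): centre of the cake's flat top, 30 mm above its origin; same axes as the cake
- cover: clear round dome cover, open below, 130 mm outer diameter, 4 mm wall, 62 mm tall to its flat top, with an upright steel knob on top: a cylinder of 22 mm diameter, 36 mm high. About 0.28 kg (varies by a quarter). Stands on the plate over the cake, about 10 mm from the cake's corners and 28 mm above its top. Origin: centre of its bottom rim, z up
- cover_knob (a point): point on the knob's axis at the height to grip, 86 mm above the cover's rim, 24 mm above the dome's flat top, 12 mm below the knob's top
- stencil: steel dusting stencil lying flat: lattice frame 100 mm (its x, the long side) by 72 mm (its y), 3 mm thick; a 26 mm wide tab goes out from the middle of the short side at -x to x = -101 mm and bears an upright red grip. About 80 g (varies by a quarter). Origin: centre of the underside of the rectangular frame, z up. The grip may end at either end of the cake
- stencil_grip (a point): point on the axis of the red grip to take it by: the grip is an upright square post, 20 mm by 20 mm, sides along the stencil's x and y, centred at x = -88 mm, from 3 mm to 58 mm above the stencil's underside; this point is 38 mm above the underside
- jar_left: sealed preserving jar of dark red jam with a clear lid and orange seal, 64 mm diameter, 86 mm tall, 0.3 kg; origin: centre of its underside; a bystander on the left (+y)
- jar_right: sealed preserving jar of dark red jam with a clear lid and orange seal, 64 mm diameter, 86 mm tall, 0.3 kg; origin: centre of its underside; a bystander on the right (-y)
- jar_back: sealed preserving jar of dark red jam with a clear lid and orange seal, 64 mm diameter, 86 mm tall, 0.3 kg; origin: centre of its underside; a bystander at the back
- dredger: closed steel sugar dredger, 66 mm diameter, 114 mm tall; origin: centre of its underside; a bystander at the back left
- biscuits: flat white plate of 176 mm diameter with three stacks of jam biscuits, 42 mm tall in all; origin: centre of its underside; a bystander at the back right
Mind the look-alikes: they are no part of the job. Of the things like the plate, leave any that is green; of the rest the larger one is meant.

How it is judged:
On the way, in this order (a step that is already met when the one before it is completed fails the run):
1. the cover stands upright on the wooden board, let go (horizontal distance between cover and board below 0.025 m and z of cover in the frame of board between 0.008 and 0.016 m and angle between cover's own z axis and vertical below 0.08 rad and contact force between the arm and cover below 0.05 N and linear speed of cover below 0.02 m/s), for 0.2 s.
2. the stencil is held in the gripper, clear of the table (height (world z) of stencil above 0.03 m and contact force between the fingers and stencil above 1 N), for 0.2 s.
At the end, for the whole second after the job is handed in: Stencil held in the fingers at rest, 1.5-15 mm above the cake top, touching nothing else, centred within 10 mm, long sides parallel within 7 deg, level within 4.5 deg. Cake on its plate. Cover upright on the board, let go, within 25 mm of its middle (all of step 1 and horizontal distance between stencil and cake_top below 0.01 m and z of stencil in the frame of cake_top between 0.0015 and 0.015 m and angle between the x axis of stencil and the x axis of cake, either way round below 0.12 rad and angle between stencil's own z axis and vertical below 0.08 rad and contact force between the fingers and stencil above 1 N and linear speed of stencil below 0.02 m/s and contact force between stencil and cake below 0.05 N and contact force between stencil and plate below 0.05 N and contact force between stencil and cover below 0.05 N and contact force between stencil and board below 0.05 N and contact force between stencil and jar_left below 0.05 N and contact force between stencil and jar_right below 0.05 N and contact force between stencil and jar_back below 0.05 N and contact force between stencil and dredger below 0.05 N and contact force between stencil and biscuits below 0.05 N and horizontal distance between cake and plate below 0.03 m and angle between cake's own z axis and vertical below 0.05 rad); the arm keeps its last pose, push and grip.
It fails at once if the cake is touched (over 0.2 N by the stencil or fingers, 0.5 N by the cover) or shifted more than 15 mm (contact force between any of stencil, the arm and cake above 0.2 N or contact force between cover and cake above 0.5 N or distance of cake from where it was at the start of the episode above 0.015 m).
It fails at once if a jar, the dredger or the plate of biscuits is shifted more than 20 mm or tipped by more than 17 degrees (distance of any of jar_left, jar_right, jar_back, dredger, biscuits from where it was at the start of the episode above 0.02 m or angle between any of jar_left, jar_right, jar_back, dredger, biscuits's own z axis and vertical above 0.3 rad).
It also fails if it takes over 67 s, if anything falls off the work surface, if the arm or the gripper's body presses on something with over 40 N, if the wrist force passes 120 N, or if a joint passes its speed limit or range.

## Working session

There is one attempt and no reset: what is moved stays moved. The work goes in short steps, Python scripts to look and compute and a shell command to move; the robot and the scene stay as the last step left them, time stands still between calls to the robot, and variables do not carry over. Pictures are saved under pics/ and viewed, on a budget of 10 in all, crops included, one or two more only if the job needs it, and the job is handed in when it is done.

```bash
mkdir -p pics; ls
python3 - <<'E'
from station import *
import cv2,numpy as np
for n in("scene","top"):
    im=capture(n);cv2.imwrite(f"pics/{n}0.png",im[...,::-1]);c=camera_info(n);print(n,np.round(c["camera_matrix"],1).tolist(),np.round(c["extrinsics"],3).tolist())
s=observe();print({k:np.round(v,3).tolist() for k,v in s.items()})
E
```

```text
pics
scene [[400.8, 0.0, 282.5], [0.0, 400.8, 211.1], [0.0, 0.0, 1.0]] [[-0.782, 0.331, -0.529, 1.016], [0.624, 0.426, -0.655, 0.589], [0.008, -0.842, -0.54, 0.6], [0.0, 0.0, 0.0, 1.0]]
top [[449.5, 0.0, 279.4], [0.0, 449.5, 204.4], [0.0, 0.0, 1.0]] [[0.022, -0.994, 0.103, 0.377], [-1.0, -0.021, 0.011, -0.047], [-0.008, -0.103, -0.995, 1.283], [0.0, 0.0, 0.0, 1.0]]
{'clock': 0.1, 'joint_pos': [-1.092, 0.69, -0.195, 1.566, 0.157, 0.903, -0.215], 'joint_velocities': [-0.0, -0.003, 0.001, -0.004, -0.0, -0.001, 0.001], 'tau': [-0.003, -52.851, -1.271, -15.384, -0.053, 0.002, 0.0], 'ee_pos': [0.269, 0.564, 0.257], 'tcp_rot': [[-0.903, 0.43, -0.001], [0.43, 0.903, -0.001], [-0.0, -0.002, -1.0]], 'contact_force': [0.49, 0.906, 0.173], 'ft_torque': [-0.06, 0.038, -0.007], 'finger_gap': 1.002}
```

View pics/scene0.png

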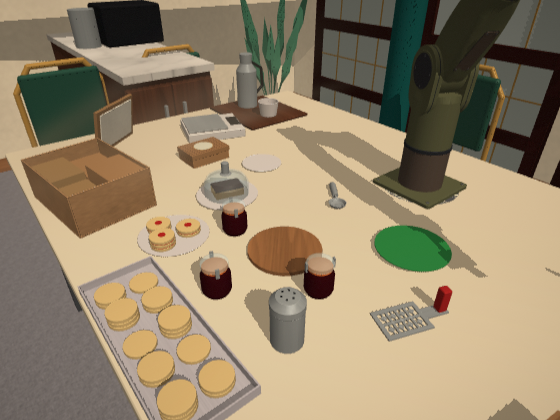

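View pics/top0.png

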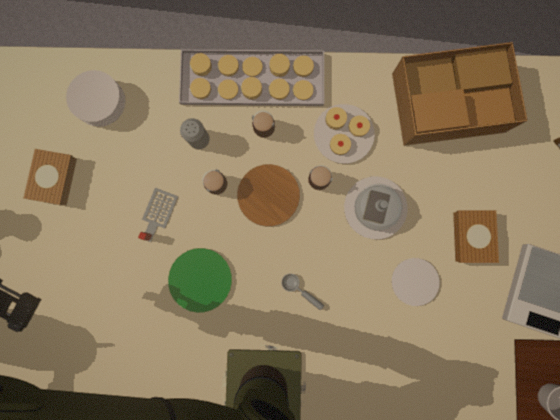

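The scene view shows the covered cake on its white plate at about (226,187), the board at (285,250) and the stencil at (405,318). From the top, the plate candidates are:
- green (200,280), ruled out by its colour
- small white (415,282)
- larger white with cake and cover (376,208), which is the one meant

Also from the top: board (269,195), stencil (160,208) with its red grip at (145,236). I'll confirm in one enlarged crop.

Run:
```python
import cv2,numpy as np
im=cv2.imread("pics/top0.png")
def crop(x,y,w,h,s):
    c=cv2.resize(im[y:y+h,x:x+w],None,fx=s,fy=s,interpolation=cv2.INTER_CUBIC)
    for i in range(0,w,10):
        cv2.line(c,(i*s,0),(i*s,6 if i%20 else 14),(0,0,255),1)
        if i%20==0: cv2.putText(c,str(x+i),(i*s,26),0,.4,(0,0,255),1)
    for i in range(0,h,10):
        cv2.line(c,(0,i*s),(6 if i%20 else 14,i*s),(0,0,255),1)
        if i%20==0: cv2.putText(c,str(y+i),(16,i*s+4),0,.4,(0,0,255),1)
    return c
cv2.imwrite("pics/crop1.png",np.hstack([crop(340,170,80,80,5),crop(125,180,80,80,5)]))
```

```text
(no output)
```

View pics/crop1.png

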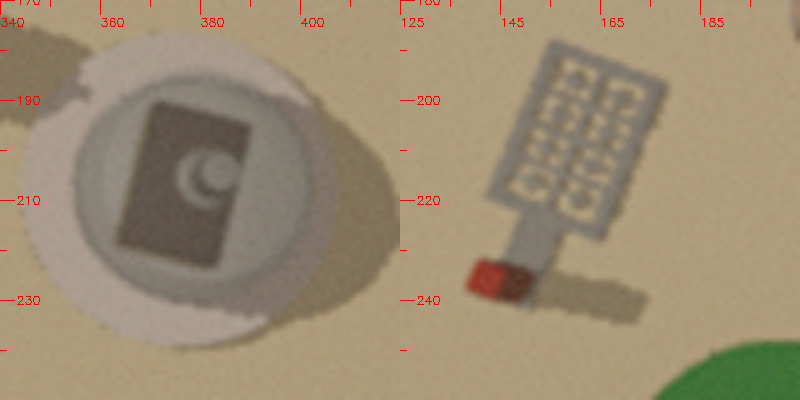

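The crop confirms the choice. The larger white plate (centre about 371,208) carries the cake, corners (371,190), (390,195), (383,223.6), (363.4,219), with the knob top at (383.4,204.6). The stencil corners are (156,187.6), (178.4,196.6), (166,228), (142.4,219.4), and the grip top is about (142.5,235.6).

```bash
cat > h.py <<'E'
from station import *
import cv2,numpy as np
from scipy.optimize import least_squares
def ray(n,uv,z):
    c=camera_info(n);K=np.array(c["camera_matrix"]);E=np.array(c["extrinsics"])
    d=E[:3,:3]@np.linalg.solve(K,[*uv,1]);o=E[:3,3];return o+d*(z-o[2])/d[2]
def proj(n,p):
    c=camera_info(n);K=np.array(c["camera_matrix"]);E=np.array(c["extrinsics"])
    q=K@(E[:3,:3].T@(np.array(p)-E[:3,3]));return q[:2]/q[2]
def rect(n,uvs,z,L,W):
    P=np.array([ray(n,u,z)[:2] for u in uvs]);c=P.mean(0)
    d=(P[0]-P[3])+(P[1]-P[2]);a=np.arctan2(d[1],d[0])
    print("sides",np.linalg.norm(P-np.roll(P,1,0),axis=1).round(4));return c,a
E
python3 - <<'E'
from h import *
c,a=rect("top",[(371,190),(390,195),(383,223.6),(363.4,219)],.042,.084,.056);print("cake",c.round(4),np.degrees(a))
print("knob",ray("top",(383.4,204.6),.11).round(4))
c,a=rect("top",[(156,187.6),(178.4,196.6),(166,228),(142.4,219.4)],.003,.1,.072);print("stencil",c.round(4),np.degrees(a))
print("grip pred",c-.088*np.array([np.cos(a),np.sin(a)]),"meas",ray("top",(142.5,235.6),.058).round(4))
im=cv2.imread("pics/top0.png");hsv=cv2.cvtColor(im,cv2.COLOR_BGR2HSV)
print("hsv board",hsv[195,269],hsv[208,348],hsv[300,330])
m=((hsv[...,0]<15)&(hsv[...,1]>110)&(hsv[...,2]<190)).astype(np.uint8);m[:, :237]=0;m[:,301:]=0;m[:160]=0;m[232:]=0
m=cv2.morphologyEx(m,cv2.MORPH_OPEN,np.ones((5,5)))
ct=max(cv2.findContours(m,0,1)[0],key=cv2.contourArea);e=cv2.fitEllipse(ct);print(e,"board",ray("top",e[0],.012).round(4))
for n,u,z in[("jl",(214,182),.086),("jr",(320,177),.086),("jb",(263,125),.086),("dr",(193,130),.114),("bis",(345,134),.01)]:print(n,ray("top",u,z).round(3))
print("knob in scene",proj("scene",ray("top",(383.4,204.6),.11)))
E
```

```text
sides [0.0839 0.0542 0.0823 0.0552]
cake [ 0.5038 -0.3037] -14.052342305365375
knob [ 0.5031 -0.3068  0.11  ]
sides [0.0987 0.0703 0.0962 0.0726]
stencil [0.4917 0.3068] -19.701217785263772
grip pred [0.40880954 0.33649106] meas [0.4096 0.3376 0.058 ]
hsv board [ 14 159 122] [ 15  45 171] [ 18  76 171]Traceback (most recent call last):
  File "<stdin>", line 10, in <module>
ValueError: max() iterable argument is empty
```

Run:
```python
from h import *
im=cv2.imread("pics/top0.png");hsv=cv2.cvtColor(im,cv2.COLOR_BGR2HSV)
m=((hsv[...,1]>115)).astype(np.uint8);m[:, :233]=0;m[:,305:]=0;m[:160]=0;m[232:]=0
m=cv2.morphologyEx(m,cv2.MORPH_OPEN,np.ones((5,5)))
ct=max(cv2.findContours(m,0,1)[0],key=cv2.contourArea);e=cv2.fitEllipse(ct);print(e,"board",ray("top",e[0],.012).round(4))
for n,u,z in[("jl",(214,182),.086),("jr",(320,177),.086),("jb",(263,125),.086),("dr",(193,130),.114),("bis",(345,134),.01)]:print(n,ray("top",u,z).round(3))
print("knob in scene",proj("scene",ray("top",(383.4,204.6),.11)))
```

```text
((268.182373046875, 194.851318359375), (60.70941162109375, 61.360748291015625), 80.06961822509766) board [ 0.5346 -0.0008  0.012 ]
jl [0.557 0.143 0.086]
jr [ 0.577 -0.142  0.086]
jb [0.717 0.015 0.086]
dr [0.692 0.2   0.114]
bis [ 0.717 -0.218  0.01 ]
knob in scene [224.6388784  161.44923068]
```

```bash
cat >> h.py <<'E'
def go(*targets):
    """total travel (units), rows needed, from the present pose through targets [x,y,z,(tool y yaw deg)]"""
    s=observe();p=np.array(s["ee_pos"]);R=np.array(s["tcp_rot"])
    yaw=np.degrees(np.arctan2(R[1,1],R[0,1]))
    print("t",round(float(s["clock"]),2),"p",p.round(4),"yaw",round(yaw,2),"tilt",R[:,2].round(3),"F",np.round(s["contact_force"],2),"gap",round(float(s["finger_gap"]),3),"j7",round(float(s["joint_pos"][6]),2))
    for t in targets:
        d=np.array(t[:3])-p;u=R.T@d/.2
        print("units",u.round(4),"rows",round(np.linalg.norm(d)/.0625,1),"spin",round((yaw-t[3])/180,4) if len(t)>3 else "");p=np.array(t[:3])
E
python3 -c "
from h import *
go([.46,.2,.257],[.503,-.307,.2],[.503,-.307,.098])"
```

```text
t 0.1 p [0.2687 0.5637 0.257 ] yaw 64.52 tilt [-0.001 -0.001 -1.   ] F [0.49 0.91 0.17] gap 1.002 j7 -0.22
units [-1.6456 -1.2303  0.0023] rows 6.6 spin 
units [-1.2846 -2.1955  0.2886] rows 8.2 spin 
units [1.0e-04 8.0e-04 5.1e-01] rows 1.6 spin
```

```bash
python3 -m creep '{"travel":[[-0.22,-0.16,0],[-0.22,-0.16,0],[-0.22,-0.16,0],[-0.22,-0.16,0],[-0.22,-0.16,0]],"spin":[0,0,0,0,0],"gripper":[1,1,1,1,1]}'
python3 -m creep '{"travel":[[-0.2,-0.15,0],[-0.2,-0.15,0],[-0.15,-0.24,0],[-0.15,-0.24,0],[-0.15,-0.24,0]],"spin":[0,0,0,0,0],"gripper":[1,1,1,1,1]}'
python3 -c "
from h import *
go([.503,-.307,.2],[.503,-.307,.098])"
```

```text
clock: 0.72
ee_pos: [0.3992, 0.3234, 0.2575]
tcp_rot: [[-0.903, 0.43, -0.0], [0.43, 0.903, -0.0], [0.0, -0.0, -1.0]]
contact_force: [0.9, -0.4, 0.7]
finger_gap: 1.0
clock: 1.35
ee_pos: [0.4643, 0.066, 0.2575]
tcp_rot: [[-0.903, 0.43, -0.0], [0.43, 0.903, -0.0], [0.0, -0.0, -1.0]]
contact_force: [1.5, -0.2, 0.5]
finger_gap: 1.0
t 1.35 p [0.4643 0.066  0.2575] yaw 64.53 tilt [-0. -0. -1.] F [ 1.52 -0.23  0.49] gap 1.0 j7 0.66
units [-0.977  -1.6004  0.2876] rows 6.1 spin 
units [-1.0e-04  1.0e-04  5.1e-01] rows 1.6 spin
```

```bash
python3 -m creep '{"travel":[[-0.15,-0.24,0.04],[-0.15,-0.24,0.04],[-0.15,-0.24,0.04],[-0.15,-0.24,0.04],[-0.15,-0.24,0.04]],"spin":[0,0,0,0,0],"gripper":[1,1,1,1,1]}'
python3 -m creep '{"travel":[[-0.12,-0.22,0.04],[-0.1,-0.18,0.05],[0,0,0],[0,0,0],[0,0,0]],"spin":[0,0,0,0,0],"gripper":[1,1,1,1,1]}'
python3 - <<'E'
from h import *
go([.503,-.307,.2],[.503,-.307,.098])
im=capture("scene");x,y=180,110
c=cv2.resize(im[y:y+100,x:x+100,::-1],None,fx=6,fy=6,interpolation=cv2.INTER_CUBIC)
def dot(p,col):
    q=(proj("scene",p)-[x,y]+.5)*6; cv2.circle(c,tuple(int(v) for v in q),3,col,-1)
for z in(.074,.098,.11): dot((.503,-.307,z),(0,0,255))
dot((.5038,-.3037,.042),(0,255,0))
a=np.radians(-14);ex=np.array([np.cos(a),np.sin(a)]);ey=np.array([-ex[1],ex[0]])
for i in(-1,1):
  for j in(-1,1): dot((*(np.array([.5038,-.3037])+i*.042*ex+j*.028*ey),.042),(255,255,0))
cv2.imwrite("pics/s1.png",c)
E
```

```text
clock: 1.98
ee_pos: [0.4964, -0.2151, 0.2172]
tcp_rot: [[-0.903, 0.43, -0.0], [0.43, 0.903, 0.0], [0.0, 0.0, -1.0]]
contact_force: [0.1, -0.2, 0.6]
finger_gap: 1.003
clock: 2.6
ee_pos: [0.5022, -0.3027, 0.1999]
tcp_rot: [[-0.904, 0.428, 0.0], [0.428, 0.904, 0.001], [0.0, 0.001, -1.0]]
contact_force: [0.0, -0.8, 0.6]
finger_gap: 0.995
t 2.6 p [ 0.5022 -0.3027  0.1999] yaw 64.67 tilt [ 0.     0.001 -1.   ] F [ 0.05 -0.76  0.64] gap 0.995 j7 1.32
units [-0.0126 -0.0178 -0.0003] rows 0.1 spin 
units [-1.0e-04 -5.0e-04  5.1e-01] rows 1.6 spin
```

View pics/s1.png

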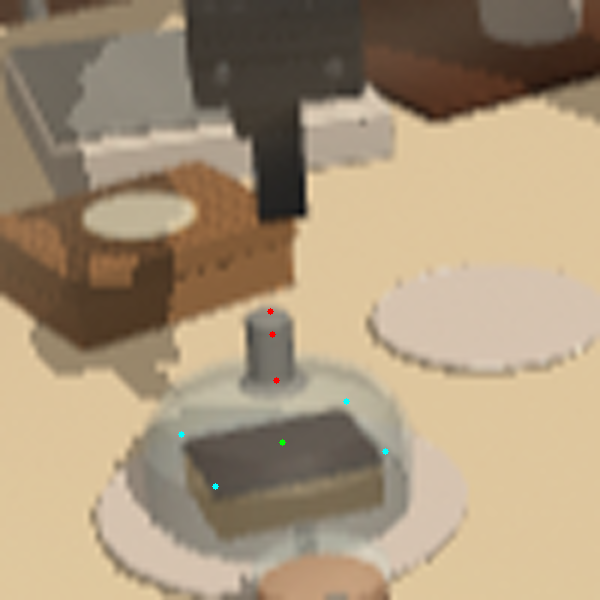

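The knob sits on its predicted dots at crop (270,311)–(276,380). The cake top appears about 2 px lower than predicted, so I'll remeasure it once it's uncovered. Next I go down and grip.

```bash
python3 -m creep '{"travel":[[-0.013,-0.018,0.15],[0,0,0.15],[0,0,0.15],[0,0,0.06],[0,0,0]],"spin":[0,0,0,0,0],"gripper":[1,1,1,1,1]}'
python3 -c "
from h import *
go([.503,-.307,.098])"
```

```text
clock: 3.28
ee_pos: [0.5026, -0.3082, 0.0975]
tcp_rot: [[-0.903, 0.429, -0.001], [0.429, 0.903, 0.001], [0.001, 0.0, -1.0]]
contact_force: [0.3, 0.3, -0.7]
finger_gap: 0.998
t 3.27 p [ 0.5026 -0.3082  0.0975] yaw 64.58 tilt [-0.001  0.001 -1.   ] F [ 0.33  0.33 -0.67] gap 0.998 j7 1.27
units [ 0.0009  0.006  -0.0024] rows 0.0 spin
```

```bash
python3 -m creep '{"travel":[[0,0,0],[0,0,0],[0,0,0],[0,0,0],[0,0,0]],"spin":[0,0,0,0,0],"gripper":[0.6,0.4,0.2,0,0]}' 10
python3 -m creep '{"travel":[[0,0,0],[0,0,0],[0,0,0],[0,0,0],[0,0,0]],"spin":[0,0,0,0,0],"gripper":[0,0,0,0,0]}' 25
python3 -m creep '{"travel":[[0,0,-0.05],[0,0,-0.05],[0,0,-0.05],[0,0,-0.05],[0,0,-0.05]],"spin":[0,0,0,0,0],"gripper":[0,0,0,0,0]}'
python3 -c "
from h import *
go([.503,-.307,.24])"
```

```text
clock: 3.9
ee_pos: [0.5026, -0.3089, 0.0978]
tcp_rot: [[-0.903, 0.43, 0.0], [0.43, 0.903, -0.0], [-0.0, 0.0, -1.0]]
contact_force: [0.1, 0.8, 0.7]
finger_gap: 0.457
clock: 4.53
ee_pos: [0.5027, -0.3087, 0.0976]
tcp_rot: [[-0.903, 0.43, 0.0], [0.43, 0.903, 0.0], [0.0, 0.0, -1.0]]
contact_force: [1.2, 0.3, 0.0]
finger_gap: 0.24
clock: 5.15
ee_pos: [0.5026, -0.3089, 0.1485]
tcp_rot: [[-0.903, 0.43, 0.0], [0.43, 0.903, -0.0], [-0.0, 0.0, -1.0]]
contact_force: [0.7, -0.4, -2.5]
finger_gap: 0.239
t 5.15 p [ 0.5026 -0.3089  0.1485] yaw 64.51 tilt [ 0. -0. -1.] F [ 0.72 -0.41 -2.53] gap 0.239 j7 1.3
units [ 0.0021  0.0096 -0.4574] rows 1.5 spin
```

```bash
python3 -m creep '{"travel":[[0,0,-0.12],[0,0,-0.15],[0,0,-0.14],[0,0,-0.05],[0.02,0.06,0]],"spin":[0,0,0,0,0],"gripper":[0,0,0,0,0]}'
python3 -m creep '{"travel":[[0.07,0.19,0],[0.07,0.19,0],[0.07,0.19,0],[0.07,0.19,0],[0.07,0.19,0]],"spin":[0,0,0,0,0],"gripper":[0,0,0,0,0]}'
python3 -m creep '{"travel":[[0.06,0.19,0],[0.05,0.16,0],[0.02,0.08,0],[0,0,0],[0,0,0]],"spin":[0,0,0,0,0],"gripper":[0,0,0,0,0]}'
python3 - <<'E'
from h import *
go([.535,-.001,.24],[.535,-.001,.099])
im=np.vstack([cv2.resize(i[y:y+h,x:x+w,::-1],None,fx=5,fy=5,interpolation=cv2.INTER_CUBIC) for i,x,y,w,h in[(capture("top"),335,175,80,60),(capture("scene"),185,155,80,60)]])
cv2.imwrite("pics/cake2.png",im)
E
```

```text
clock: 5.78
ee_pos: [0.5038, -0.2971, 0.2399]
tcp_rot: [[-0.902, 0.432, 0.0], [0.432, 0.902, -0.001], [-0.001, -0.001, -1.0]]
contact_force: [-0.1, 0.6, -2.4]
finger_gap: 0.238
clock: 6.4
ee_pos: [0.5217, -0.0922, 0.2384]
tcp_rot: [[-0.903, 0.429, -0.003], [0.429, 0.903, 0.001], [0.003, -0.0, -1.0]]
contact_force: [0.3, -0.2, -2.6]
finger_gap: 0.235
clock: 7.02
ee_pos: [0.5357, -0.0078, 0.2393]
tcp_rot: [[-0.902, 0.432, -0.001], [0.432, 0.902, -0.001], [0.0, -0.002, -1.0]]
contact_force: [-1.6, -0.7, -2.1]
finger_gap: 0.24
t 7.03 p [ 0.5357 -0.0078  0.2393] yaw 64.39 tilt [-0.001 -0.001 -1.   ] F [-1.59 -0.68 -2.08] gap 0.24 j7 0.82
units [ 0.018   0.0291 -0.0036] rows 0.1 spin 
units [-3.00e-04  1.30e-03  7.05e-01] rows 2.3 spin
```

View pics/cake2.png

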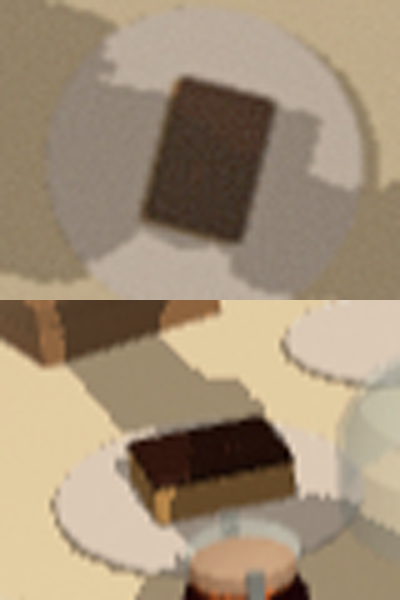

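Uncovered cake: top-view corners (371.2,190.2), (390,195), (383,223.6), (363.2,218.4), and scene corners (210.2,183.8), (237.2,178), (243.2,186.4), (216,192.2). I'll fit both views.

Run:
```python
from h import *
T=np.array([(371.2,190.2),(390,195),(383,223.6),(363.2,218.4)])-[.4,.4]
# +x,+y far-left first: order (+x,+y),(+x,-y),(-x,-y),(-x,+y)
S=np.array([(216,192.2),(210.2,183.8),(237.2,178),(243.2,186.4)])
sg=[(1,1),(1,-1),(-1,-1),(-1,1)]
def pts(v):
    c,s=np.cos(v[2]),np.sin(v[2])
    return [(v[0]+c*i*.042-s*j*.028,v[1]+s*i*.042+c*j*.028,.042) for i,j in sg]
def res(v,t,s):
    P=pts(v);r=[]
    if t:r+=[proj("top",p)-q for p,q in zip(P,T)]
    if s:r+=[proj("scene",p)-q for p,q in zip(P,S)]
    return np.ravel(r)
for t,s in[(1,0),(0,1),(1,1)]:
    o=least_squares(res,[.504,-.304,-.25],args=(t,s),x_scale=.01,diff_step=1e-3);print(t,s,o.x[:2].round(4),np.degrees(o.x[2]).round(1),o.fun.round(1))
```

```text
1 0 [ 0.5052 -0.3026] -14.3 [-0.4 -0.6  0.4 -0.1 -0.1  0.4  0.1  0.2]
0 1 [ 0.5087 -0.2951] -13.2 [-0.4  0.3 -0.5 -0.2  0.1 -0.1  0.8 -0.1]
1 1 [ 0.5056 -0.3012] -13.9 [-1.  -0.7 -0.2 -0.3 -0.5  0.2 -0.4  0.1 -0.7 -1.  -0.5 -1.4 -0.  -1.1
  0.5 -1.1]
```

```bash
python3 -m creep '{"travel":[[0.018,0.029,0.15],[0,0,0.15],[0,0,0.15],[0,0,0.1],[0,0,0.05]],"spin":[0,0,0,0,0],"gripper":[0,0,0,0,0]}'
python3 -c "
from h import *
go([.535,-.001,.099])"
```

```text
clock: 7.75
ee_pos: [0.5351, -0.0003, 0.1187]
tcp_rot: [[-0.902, 0.432, -0.001], [0.432, 0.902, -0.001], [0.001, -0.001, -1.0]]
contact_force: [0.3, -0.0, -2.8]
finger_gap: 0.24
t 7.75 p [ 5.351e-01 -3.000e-04  1.187e-01] yaw 64.42 tilt [-0.001 -0.001 -1.   ] F [ 0.27 -0.   -2.79] gap 0.24 j7 0.73
units [-0.0012 -0.0034  0.0987] rows 0.3 spin
```

```bash
python3 -m creep '{"travel":[[0,0,0.05],[0,0,0.035],[0,0,0.01],[0,0,0.005],[0,0,0.005]],"spin":[0,0,0,0,0],"gripper":[0,0,0,0,0]}'
python3 -c "
from h import *
go([.535,-.001,.0975])"
```

```text
clock: 8.38
ee_pos: [0.5357, 0.001, 0.099]
tcp_rot: [[-0.903, 0.43, 0.001], [0.43, 0.903, 0.0], [-0.001, 0.0, -1.0]]
contact_force: [-0.2, 0.4, -2.9]
finger_gap: 0.237
t 8.38 p [0.5357 0.001  0.099 ] yaw 64.51 tilt [ 0.001  0.    -1.   ] F [-0.16  0.39 -2.95] gap 0.237 j7 0.72
units [-0.0009 -0.0105  0.0074] rows 0.0 spin
```

```bash
python3 -m creep '{"travel":[[0,0,0.004],[0,0,0.004],[0,0,0.003],[0,0,0],[0,0,0]],"spin":[0,0,0,0,0],"gripper":[0,0,0,0,0]}'
```

```text
clock: 9.0
ee_pos: [0.5356, 0.0009, 0.0976]
tcp_rot: [[-0.903, 0.43, 0.001], [0.43, 0.903, -0.0], [-0.001, 0.0, -1.0]]
contact_force: [-3.1, -0.2, 7.3]
finger_gap: 0.234
```

```bash
python3 -m creep '{"travel":[[0,0,0],[0,0,0],[0,0,0],[0,0,0],[0,0,0]],"spin":[0,0,0,0,0],"gripper":[0.35,0.5,0.7,0.7,0.7]}'
python3 -m creep '{"travel":[[0,0,-0.1],[0,0,-0.15],[0,0,-0.2],[0,0,-0.15],[0,0,0]],"spin":[0,0,0,0,0],"gripper":[0.7,0.7,0.7,0.7,0.7]}'
python3 - <<'E'
from h import *
go([.409,.336,.2,70.3],[.409,.336,.038])
im=capture("scene");c=cv2.resize(im[190:310,220:500,::-1],None,fx=2.8,fy=2.8,interpolation=cv2.INTER_CUBIC)
cv2.imwrite("pics/s3.png",c)
E
```

```text
clock: 9.62
ee_pos: [0.5355, 0.001, 0.0964]
tcp_rot: [[-0.903, 0.43, -0.0], [0.43, 0.903, 0.0], [0.0, 0.0, -1.0]]
contact_force: [-0.0, -0.3, -0.1]
finger_gap: 0.699
clock: 10.25
ee_pos: [0.5368, 0.001, 0.2185]
tcp_rot: [[-0.903, 0.431, 0.005], [0.431, 0.903, 0.0], [-0.004, 0.002, -1.0]]
contact_force: [0.8, -0.1, -0.2]
finger_gap: 0.703
t 10.25 p [0.5368 0.001  0.2185] yaw 64.5 tilt [ 0.005  0.    -1.   ] F [ 0.77 -0.1  -0.19] gap 0.703 j7 0.78
units [1.2984 1.2364 0.0901] rows 5.7 spin -0.0322
units [ 0.0033 -0.002   0.81  ] rows 2.6 spin
```

View pics/s3.png

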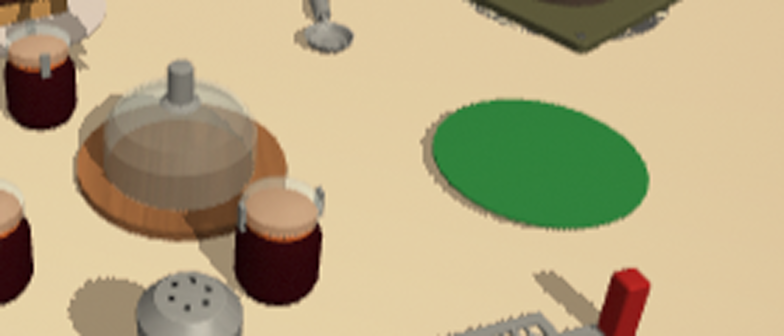

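The cover stands upright, roughly in the middle of the board (knob at crop (180,80)), and the red grip's top is at crop (628,277). Now to the stencil.

```bash
python3 -m creep '{"travel":[[0.19,0.18,0],[0.2,0.19,0],[0.2,0.19,0],[0.2,0.19,0],[0.2,0.19,0]],"spin":[-0.0064,-0.0064,-0.0064,-0.0065,-0.0065],"gripper":[0.8,0.8,0.8,0.8,0.8]}'
python3 - <<'E'
from h import *
print(ray("scene",(444,288.6),.058).round(4))
go([.409,.336,.12,70.3],[.409,.336,.038])
E
```

```text
clock: 10.92
ee_pos: [0.4259, 0.2525, 0.2151]
tcp_rot: [[-0.942, 0.336, -0.002], [0.336, 0.942, -0.001], [0.001, -0.002, -1.0]]
contact_force: [0.2, 0.1, -0.4]
finger_gap: 0.794
[0.4115 0.3397 0.058 ]
t 10.93 p [0.4259 0.2525 0.2151] yaw 70.35 tilt [-0.002 -0.001 -1.   ] F [ 0.2   0.14 -0.39] gap 0.794 j7 0.35
units [0.2192 0.3655 0.4749] rows 2.0 spin 0.0003
units [-0.0006  0.0008  0.41  ] rows 1.3 spin
```

```bash
python3 -m creep '{"travel":[[0.11,0.18,0.1],[0.11,0.19,0.16],[0,0,0.21],[0,0,0],[0,0,0]],"spin":[0,0,0,0,0],"gripper":[0.8,0.8,0.8,0.8,0.8]}'
python3 - <<'E'
from h import *
go([.4105,.338,.038,70.3])
im=np.vstack([cv2.resize(i[y:y+h,x:x+w,::-1],None,fx=5,fy=5,interpolation=cv2.INTER_CUBIC) for i,x,y,w,h in[(capture("top"),110,180,90,60),(capture("scene"),380,260,90,60)]])
cv2.imwrite("pics/st4.png",im)
E
```

```text
clock: 11.55
ee_pos: [0.4111, 0.3352, 0.1228]
tcp_rot: [[-0.941, 0.338, -0.0], [0.338, 0.941, -0.001], [-0.0, -0.001, -1.0]]
contact_force: [0.0, 0.2, 0.4]
finger_gap: 0.804
t 11.55 p [0.4111 0.3352 0.1228] yaw 70.25 tilt [-0.    -0.001 -1.   ] F [0.04 0.23 0.38] gap 0.804 j7 0.19
units [0.0077 0.0123 0.4238] rows 1.4 spin -0.0003
```

View pics/st4.png

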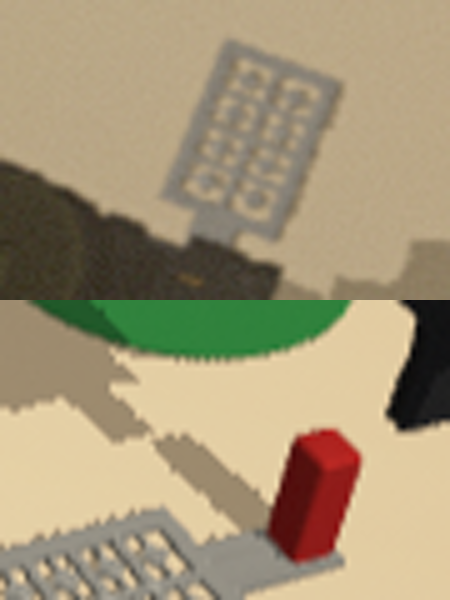

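The stencil is undisturbed, its grip is at scene crop (315,495), and the open fingers stand above it. I'll go down and grip.

```bash
python3 -m creep '{"travel":[[0.008,0.012,0.1],[0,0,0.14],[0,0,0.14],[0,0,0.044],[0,0,0]],"spin":[0,0,0,0,0],"gripper":[0.8,0.8,0.8,0.8,0.8]}'
python3 -m creep '{"travel":[[0,0,0],[0,0,0],[0,0,0],[0,0,0],[0,0,0]],"spin":[0,0,0,0,0],"gripper":[0.5,0.3,0.1,0,0]}' 15
python3 -m creep '{"travel":[[0,0,0],[0,0,0],[0,0,0],[0,0,0],[0,0,0]],"spin":[0,0,0,0,0],"gripper":[0,0,0,0,0]}' 50
```

```text
clock: 12.28
ee_pos: [0.4107, 0.3389, 0.0384]
tcp_rot: [[-0.941, 0.337, 0.001], [0.337, 0.941, 0.001], [-0.0, 0.001, -1.0]]
contact_force: [0.6, -0.8, 0.0]
finger_gap: 0.8
clock: 12.9
ee_pos: [0.4102, 0.3388, 0.0378]
tcp_rot: [[-0.942, 0.337, 0.0], [0.337, 0.942, 0.0], [-0.0, 0.0, -1.0]]
contact_force: [-0.1, -0.1, 0.3]
finger_gap: 0.257
clock: 13.52
ee_pos: [0.4102, 0.339, 0.0378]
tcp_rot: [[-0.942, 0.337, 0.0], [0.337, 0.942, 0.0], [-0.0, 0.0, -1.0]]
contact_force: [-0.3, 1.0, 0.8]
finger_gap: 0.221
```

```bash
python3 -m creep '{"travel":[[0,0,-0.06],[0,0,-0.12],[0,0,-0.2],[0,0,-0.22],[0,0,-0.2]],"spin":[0,0,0,0,0],"gripper":[0,0,0,0,0]}'
python3 -m creep '{"travel":[[0,0,-0.1],[-0.05,0,-0.04],[-0.06,0,0],[0,0,0],[0,0,0]],"spin":[0,0,0,0,0],"gripper":[0,0,0,0,0]}'
python3 - <<'E'
from h import *
go([.435,0,.22,70],[.425,-.281,.22,76])
im=capture("scene");cv2.imwrite("pics/s5.png",cv2.resize(im[90:390,220:,::-1],None,fx=2,fy=2))
E
```

```text
clock: 14.15
ee_pos: [0.41, 0.3383, 0.1998]
tcp_rot: [[-0.941, 0.337, 0.0], [0.337, 0.941, -0.0], [-0.0, -0.0, -1.0]]
contact_force: [0.4, 0.0, -0.8]
finger_gap: 0.222
clock: 14.78
ee_pos: [0.4305, 0.331, 0.2247]
tcp_rot: [[-0.941, 0.337, -0.002], [0.337, 0.941, -0.001], [0.001, -0.002, -1.0]]
contact_force: [-0.2, 0.2, -0.6]
finger_gap: 0.221
t 14.78 p [0.4305 0.331  0.2247] yaw 70.3 tilt [-0.002 -0.001 -1.   ] F [-0.17  0.17 -0.61] gap 0.221 j7 0.27
units [-0.5793 -1.5502  0.0254] rows 5.3 spin 0.0017
units [-0.4266 -1.3396  0.0018] rows 4.5 spin -0.0317
```

View pics/s5.png

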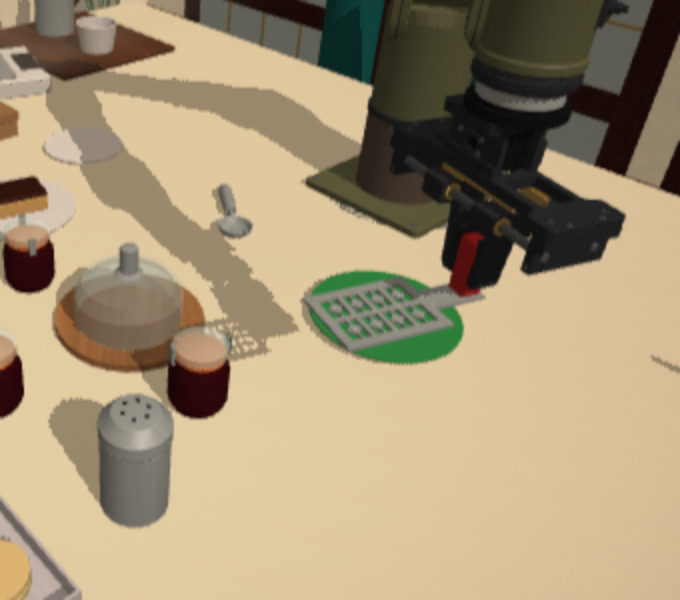

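The stencil is held (frame around (380,310)) and looks level. Next I carry it across.

```bash
python3 -m creep '{"travel":[[-0.08,-0.18,0],[-0.08,-0.22,0],[-0.08,-0.22,0],[-0.08,-0.22,0],[-0.08,-0.22,0]],"spin":[0,0,0,0,0],"gripper":[0,0,0,0,0]}'
python3 -m creep '{"travel":[[-0.08,-0.22,0],[-0.08,-0.22,0],[-0.07,-0.22,0],[-0.07,-0.22,0],[-0.07,-0.22,0]],"spin":[0,0,0,0,0],"gripper":[0,0,0,0,0]}'
python3 -m creep '{"travel":[[-0.07,-0.22,0],[-0.07,-0.2,0],[-0.04,-0.12,0],[0,0,0],[0,0,0]],"spin":[0,0,-0.016,-0.016,0],"gripper":[0,0,0,0,0]}'
python3 - <<'E'
from h import *
go([.4201,-.2807,.14,76])
E
```

```text
clock: 15.45
ee_pos: [0.4344, 0.1038, 0.2255]
tcp_rot: [[-0.942, 0.336, -0.0], [0.336, 0.942, 0.0], [0.0, -0.0, -1.0]]
contact_force: [1.0, -0.0, -0.2]
finger_gap: 0.222
clock: 16.08
ee_pos: [0.4301, -0.1282, 0.2255]
tcp_rot: [[-0.942, 0.336, -0.0], [0.336, 0.942, 0.001], [0.001, 0.0, -1.0]]
contact_force: [0.8, -0.3, -0.6]
finger_gap: 0.221
clock: 16.7
ee_pos: [0.4279, -0.2395, 0.2254]
tcp_rot: [[-0.971, 0.239, -0.0], [0.239, 0.971, 0.002], [0.001, 0.001, -1.0]]
contact_force: [0.3, 0.1, -1.7]
finger_gap: 0.224
t 16.7 p [ 0.4279 -0.2395  0.2254] yaw 76.17 tilt [-0.     0.002 -1.   ] F [ 0.32  0.08 -1.71] gap 0.224 j7 1.37
units [-0.0116 -0.2099  0.4269] rows 1.5 spin 0.0009
```

```bash
python3 -m creep '{"travel":[[-0.006,-0.1,0],[-0.006,-0.11,0],[0,0,0.1],[0,0,0.15],[0,0,0.15]],"spin":[0,0,0,0,0],"gripper":[0,0,0,0,0]}'
python3 -m creep '{"travel":[[0,0,0.12],[0,0,0.03],[0,0,0],[0,0,0],[0,0,0]],"spin":[0,0,0,0,0],"gripper":[0,0,0,0,0]}'
python3 - <<'E'
from h import *
go([.4201,-.2807,.108,76])
im=np.hstack([cv2.resize(i[y:y+h,x:x+w,::-1],None,fx=6,fy=6,interpolation=cv2.INTER_CUBIC) for i,x,y,w,h in[(capture("top"),345,170,65,85),(capture("scene"),195,135,68,85)]])
cv2.imwrite("pics/st6.png",im)
E
```

```text
clock: 17.32
ee_pos: [0.4209, -0.2805, 0.1451]
tcp_rot: [[-0.971, 0.239, 0.001], [0.239, 0.971, 0.001], [-0.001, 0.001, -1.0]]
contact_force: [0.5, -0.1, -1.3]
finger_gap: 0.219
clock: 17.95
ee_pos: [0.4205, -0.2826, 0.1165]
tcp_rot: [[-0.971, 0.241, 0.001], [0.241, 0.971, -0.001], [-0.001, -0.0, -1.0]]
contact_force: [0.4, -0.8, -2.1]
finger_gap: 0.225
t 17.95 p [ 0.4205 -0.2826  0.1165] yaw 76.07 tilt [ 0.001 -0.001 -1.   ] F [ 0.38 -0.78 -2.11] gap 0.225 j7 1.34
units [0.0043 0.0085 0.0424] rows 0.1 spin 0.0004
```

View pics/st6.png

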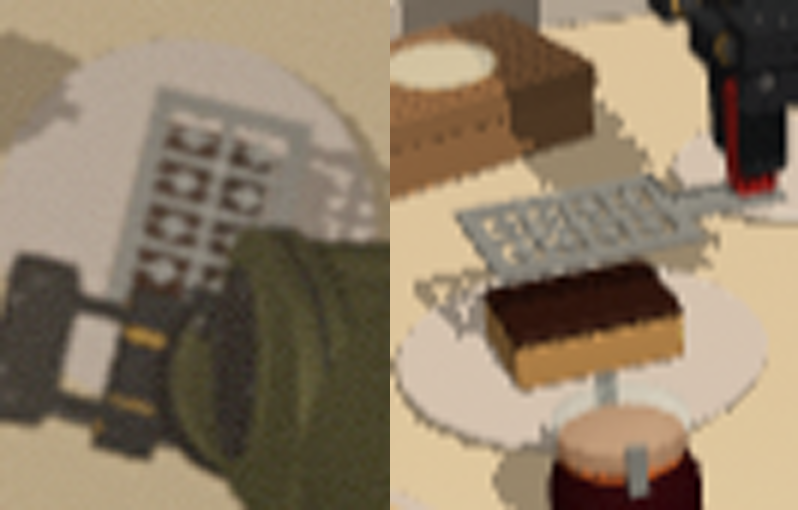

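The stencil hovers over the cake. Scene corners: stencil (205.75,170.4), (237.9,164.3), (248.25,174.6), (212.9,180.9); cake (210.6,182.8), (237.6,178.3), (243.4,185.9), (215.9,192.1). In the top view the far stencil corners are (371.3,184.3) and (396.6,191.3). I'll compare the two within the same camera so the calibration bias cancels.

Run:
```python
from h import *
def fit(n,obs,L,W,z,z_free=False):
    def pts(v):
        c,s=np.cos(v[2]),np.sin(v[2])
        return {(i,j):(v[0]+c*i*L/2-s*j*W/2,v[1]+s*i*L/2+c*j*W/2,v[3] if z_free else z) for i in(1,-1) for j in(1,-1)}
    f=lambda v:np.ravel([proj(n,pts(v)[k])-q for k,q in obs.items()])
    o=least_squares(f,[.5,-.3,-.25]+([z] if z_free else []),x_scale=.01,diff_step=1e-3)
    print(n,o.x[:2].round(4),"yaw",np.degrees(o.x[2]).round(1),o.x[3:].round(4),o.fun.round(1));return o.x
S={(1,1):(212.9,180.9),(1,-1):(205.75,170.4),(-1,-1):(237.9,164.3),(-1,1):(248.25,174.6)}
C={(1,1):(215.9,192.1),(1,-1):(210.6,182.8),(-1,-1):(237.6,178.3),(-1,1):(243.4,185.9)}
T={(1,1):(371.3,184.3),(1,-1):(396.6,191.3)}
TC={(1,1):(370.8,189.8),(1,-1):(389.6,194.6),(-1,-1):(382.6,223.2),(-1,1):(362.8,218)}
a=fit("scene",S,.1,.072,.0815);b=fit("scene",C,.084,.056,.042)
c=fit("top",T,.1,.072,.0815);d=fit("top",TC,.084,.056,.042)
print((a-b)[:2],(c-d)[:2])
s=observe();p=np.array(s["ee_pos"]);R=np.array(s["tcp_rot"]);print("kinematic stencil",p[:2]-.088*R[:2,0])
```

```text
scene [ 0.5066 -0.2956] yaw -12.8 [] [ 0.2  0.6 -0.3  0.1  0.7 -0.4 -0.6 -0.3]
scene [ 0.5072 -0.2963] yaw -14.5 [] [-0.4 -0.1 -0.5  0.3  0.2 -0.6  0.7  0.3]
top [ 0.5033 -0.3021] yaw -14.5 [] [-0.3 -0.1  0.3  0.1]
top [ 0.5052 -0.3026] yaw -14.3 [] [-0.4 -0.6  0.4 -0.1 -0.1  0.4  0.1  0.2]
[-0.00058367  0.00072374] [-0.00184294  0.00054743]
kinematic stencil [ 0.50570507 -0.30379432]
```

Relative offset is 2 mm or less in both cameras, and yaw agrees within noise. I'll lower in steps.

```bash
python3 -m creep '{"travel":[[0,0.002,0.03],[-0.005,0,0.03],[0,0,0.03],[0,0,0.02],[0,0,0.01]],"spin":[0,0,0,0,0],"gripper":[0,0,0,0,0]}'
python3 -m creep '{"travel":[[0,0,0.008],[0,0,0],[0,0,0],[0,0,0],[0,0,0]],"spin":[0,0,0,0,0],"gripper":[0,0,0,0,0]}'
python3 - <<'E'
from h import *
go([.4201,-.2807,.0875,76])
i=capture("scene");cv2.imwrite("pics/st7.png",cv2.resize(i[145:215,190:265,::-1],None,fx=8,fy=8,interpolation=cv2.INTER_CUBIC))
E
```

```text
clock: 18.68
ee_pos: [0.421, -0.2821, 0.0913]
tcp_rot: [[-0.971, 0.241, -0.0], [0.241, 0.971, 0.0], [0.001, 0.0, -1.0]]
contact_force: [0.7, 0.6, -0.3]
finger_gap: 0.223
clock: 19.3
ee_pos: [0.4212, -0.2823, 0.0902]
tcp_rot: [[-0.971, 0.241, 0.0], [0.241, 0.971, 0.0], [-0.0, 0.0, -1.0]]
contact_force: [0.1, 0.1, -1.5]
finger_gap: 0.223
t 19.3 p [ 0.4212 -0.2823  0.0902] yaw 76.07 tilt [ 0.  0. -1.] F [ 0.1   0.05 -1.49] gap 0.223 j7 1.32
units [0.0071 0.0062 0.0133] rows 0.1 spin 0.0004
```

View pics/st7.png

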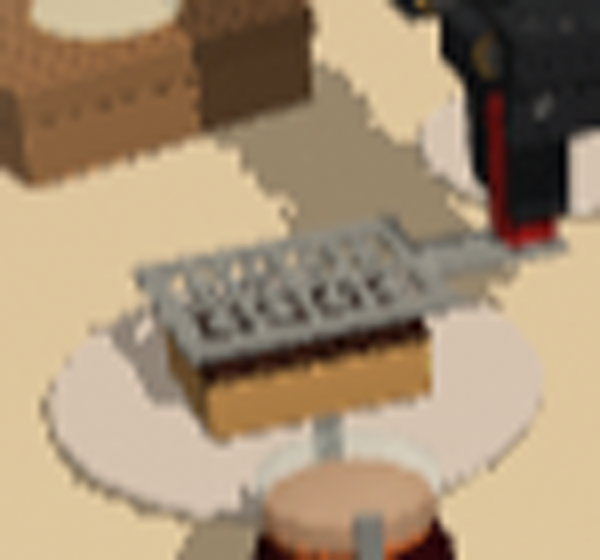

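Hovering about 10 mm above, level (even gap along the front edge at (205–430, 330–375)) and centred. I'll come down 3 mm more, settle, then hand in.

```bash
python3 -m creep '{"travel":[[0,0,0.008],[0,0,0.007],[0,0,0],[0,0,0],[0,0,0]],"spin":[0,0,0,0,0],"gripper":[0,0,0,0,0]}'
python3 -m creep '{"travel":[[0,0,0],[0,0,0],[0,0,0],[0,0,0],[0,0,0]],"spin":[0,0,0,0,0],"gripper":[0,0,0,0,0]}'
python3 - <<'E'
from h import *
go()
print("hover mm",1e3*(observe()["ee_pos"][2]-.0378-.042))
if .0825<observe()["ee_pos"][2]<.092: print(job_done())
E
```

```text
clock: 19.98
ee_pos: [0.4212, -0.2822, 0.0871]
tcp_rot: [[-0.971, 0.241, 0.0], [0.241, 0.971, 0.0], [-0.0, 0.0, -1.0]]
contact_force: [-0.0, -0.1, -0.8]
finger_gap: 0.219
clock: 20.6
ee_pos: [0.4212, -0.2822, 0.0871]
tcp_rot: [[-0.971, 0.241, 0.0], [0.241, 0.971, 0.0], [-0.0, 0.0, -1.0]]
contact_force: [0.3, 0.4, -0.9]
finger_gap: 0.222
t 20.6 p [ 0.4212 -0.2822  0.0871] yaw 76.07 tilt [ 0.  0. -1.] F [ 0.3   0.43 -0.86] gap 0.222 j7 1.32
hover mm 7.30726750470772
the job is handed in; nothing more can be done
None
```

I lifted the clear cover off the cake and stood it, let go, near the middle of the wooden board. I then carried the stencil over and handed the job in at about 20.6 s, still gripping it at 50 N above the cake.

**Last checks**
- **Height:** the stencil's underside worked out at about 7.3 mm above the cake top, from the arm's own position reading.
- **Centring and angle:** the stencil was within about 2 mm of the cake's centre in each camera, measured from 36 mm above the cake. Its long side was within about 2° of the cake's. I then shifted it about 1 mm in x and lowered it straight down.
- **Level:** the tool read vertical, and the gap along the front edge looked even in the last picture. That picture was at about 10 mm, before the final 3 mm step, and I took none after it.
- **Other objects:** wrist force stayed at carrying load, with no sign of contact at the hover. The jars, dredger and biscuits looked undisturbed in the views I took, but I did not remeasure them at the end.

**Disagreement:** the two cameras placed the cake about 7 mm apart in absolute position, so I relied on comparing stencil and cake within the same camera. That comparison agreed in both.

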